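Set the spice grinder's bayonet lid halfway to its lock

TASK

Put the loose bayonet lid on the spice grinder: let its two lugs down through the two notches of the mouth until the lid is fully home, then turn it clockwise (seen from above) halfway to its lock, so that its grip bar lines up with the two raised ribs on the grinder's top, without ever pushing in the click catches. Finish while still gripping the lid at that mark - do not let go, I want to look at the seal before it is locked - and leave the other things on the shelf where they are.

Things in the scene. Friction and masses are not known exactly. Their poses are not given: they have to be found in the camera images.
- grinder: Spice grinder fixed to the shelf: black body 120 x 120 mm, 70 mm tall, on a 126 mm square foot; on its top a round steel collar, 92 mm outer diameter, from 70 to 84 mm above the shelf, whose mouth takes the lid. Origin on the shelf under the collar's axis; z up, x towards one notch (the other is at -x), x and y square to the body's sides.
- grinder_mouth (a point): Centre of the mouth, level with the top of the collar, 84 mm above the shelf. The collar's top is an inward flange 6 mm thick (78 to 84 mm high, 64 mm inner diameter), cut by two opposite notches.
- notch (a point): Middle of the notch at the grinder's +x, 39 mm from the axis, at flange top; the other is opposite at -x. Each notch is 18 mm wide at the flange's inner edge and flares to 30 mm at the outside.
- channel_floor (a point): Centre of the channel floor, 70 mm above the shelf. The channel under the flange is 83 mm in diameter, 8 mm high. Lugs let down through the notches onto it turn only clockwise seen from above: 0 deg at the notches (stopped about 5 deg the other way), they first touch the click catches at about 55 deg, locked at 90 deg.
- halfway_rib (a point): One of two straight raised steel ribs (17 x 4 mm, 3 mm high, radial) on the body's top just outside the collar, 45 deg clockwise from each notch, pointing to two opposite corners of the body; this one, in the grinder's +x -y direction, 57.5 mm from the axis. They mark halfway.
- lid: Loose round steel lid, 0.14 to 0.28 kg, upright on the shelf. Origin: centre of its plug's underside; z up, x along the grip bar. Plug 59 mm diameter, 15.5 mm tall; above it a disc 89 mm in diameter, from 15.5 to 19.5 mm. Its two ends are alike (half-turn symmetric). Fully home its origin is 70 to 72 mm above the shelf on the grinder's axis; resting wrongly on the flange it is at 84 mm.
- lid_grip (a point): Centre of the lid's upright black plastic grip bar, 34.5 mm above the lid's origin. The bar is 56 mm long (lid x, straight above the lugs), 14 mm thick (lid y), and stands 30 mm up from the disc, 19.5 to 49.5 mm above the origin.
- lug (a point): Outer end of the lid's +x lug. Two lugs stick out at the foot of the plug along the lid's +x and -x, to 38.5 mm from the axis, each 12 mm wide and 6 mm thick, flush with the underside; a small nib on the disc's top stands over each.
- catch_a (a joint): Sprung click catch in the channel floor, 72 deg clockwise from the +x notch: a round steel bump 4 mm high, 36.5 mm from the axis; 0 m when up, grows to 0.0042 m as a lug pushes it down with 2 to 4 N.
- catch_b (a joint): The same kind of catch, 72 deg clockwise from the -x notch.
- tumbler_a: Thick glass tumbler, 70 mm wide, 90 mm tall, upright between grinder and lid; origin at the centre of its underside. Leave alone.
- tumbler_b: A tumbler of the same kind, to the robot's right. Leave alone.
- foil_tray: Empty aluminium tray 140 x 210 x 40 mm at the far side; origin at the centre of its underside. Leave alone.
- burger_press: Wooden burger press, disc of 110 mm with a knobbed handle, 88 mm tall, at the far side; origin at the centre of its underside. Leave alone.
- pastry_brush: Black silicone pastry brush, 175 mm long, 14 mm high, lying at the far side; origin on its underside where the handle meets the head. Leave alone.
- twist_jar: Glass jar with a round twist cap, 72 mm wide, 110 mm tall, to the robot's left; origin at the centre of its underside. Leave alone.

How it is judged:
By the outcome, as a careful person would: the job done as asked, in the order asked, and still so for the second after the job is handed in, while the arm keeps its last pose, push and grip.
It also fails if it takes over 48 s, if anything falls off the work surface, if the arm or the gripper's body presses on something with over 40 N, if the wrist force passes 120 N, or if a joint passes its speed limit or range.

ROBOT

A 7-joint arm with a two-finger parallel gripper is mounted at the origin on the work surface. World frame = base frame: x ahead of the robot, y to its left, z up, the work surface at z = 0. Lengths are in m, angles in rad, forces in N, time in s.
With the tool pointing down it reaches from about 0.425 to 0.925 m from the base axis. Payload 6.8 kg.
Tool frame: the origin (TCP) lies at the very end of the fingers, on their centre line; the grasp point (between the pads) lies 19 mm behind it; y points along the fingers, z is the direction in which the jaws open and shut, and the axes are right-handed (so a half turn about y gives the same grasp; the last joint's range is limited). The gripper opens to 85 mm and grips with 20 to 120 N. Pads are 22 mm wide; open, the fingers measure 114 mm over their backs; the gripper's body (76 mm by 85 mm) begins 54 mm behind the grasp point. The pads swing forward as they close: fully open they stand 13 mm farther back than shut.
Start: joints at [1.166, 0.477, 0.022, 1.555, -0.011, 1.109, -0.083], TCP at [0.197, -0.646, 0.231] pointing down, gripper open.
Joint ranges: [-2.96, 2.96], [-0.34, 2.1], [-1.41, 1.46], [0.24, 2.44], [-1.37, 4.51], [0.17, 1.92], [-2.96, 2.96]. Speed limits (rad/s): [2.39, 2.39, 3.14, 3.14, 3.14, 3.14, 3.14].

INTERFACE

Orientations are given as a unit quaternion [w, x, y, z].
In Python, from station import * gives the robot as it stands.
- The arm moves only by the shell command python3 -m jog 'ROWS' [OPENING] [FORCE]. ROWS is JSON, a list of rows, each a list of 2 entries, a list of its own where there are three numbers: the shift along the tool's x, y, z in mm, then the turn about the tool's y in rad. A call has 1 to 20 rows; each row is the pose to reach, as a shift and turn from the pose commanded when the call began, along the tool's axes at that moment; what a row does not reach only later rows make up. A row lasts 1/12 s, in which the tool goes at most 41.7 mm and 7.16 degrees, less where a joint would pass 70% of its speed; a pose out of reach is approached as far as the arm can. A call with a gripper value outside its range is refused whole. OPENING is the finger opening in mm, from 0 to 85.4, set as the call begins (- or left out, the last holds). The fingers move at their own pace and stop on an object; FORCE is the grip in N (left out, the last holds). Time passes only in rows, so rows that repeat a pose let the fingers close. It gives the time, the measured TCP pose, the force and the opening at its end, in the units of the state.
- get_obs(): the state, without advancing time (a new reading comes with each control period).
- read_camera(name): name is "scene" or "top"; returns a dict with "img" (384x512x3 uint8, red, green, blue), "depth" (384x512 float32, m along the optical axis (not along the pixel's ray), 0 where there is no reading), "fx", "fy", "cx", "cy" (pixels), "k1" (the pictures are not rectified: a ray, as slopes to the right and down, at radius r is drawn at 1 + k1 r^2 times it, then the intrinsics apply), "rvec" (rotation vector, rad) and "tvec" (3), from world to camera coordinates, as OpenCV has them. Camera axes: x right, y down, z forward; pixel columns grow to the right and rows downward; lengths in m; the calibration is good to about 2 mm. A picture is of the moment at which its call begins.
- hand_in(): hands the job in, once; it reports no verdict.
The state is a dict: "t": time; "q": joint angles; "joint_vel": joint speeds; "joint_torque": joint torques, N m; "eef_pos": TCP position; "tool_rot": TCP orientation; "contact_force": force on the tool from outside, world axes, zero at the start; "torque": the same for the moment, N m; "gripper_width": opening from 0.0 (shut) to 1.0 (fully open).
Only numpy, scipy, OpenCV 4.12 (cv2) and the standard library are available. Lean on these libraries where they do the work, as an engineer would, in place of code of your own. Each camera call takes 0.05 s, during which the arm holds its last target.

## Working session

There is one attempt and no reset: what is moved stays moved. The work goes in short steps, Python scripts to look and compute and a shell command to move; the robot and the scene stay as the last step left them, time stands still between calls to the robot, and variables do not carry over. Pictures are saved under pics/ and viewed, and the job is handed in when it is done.

```bash
ls; mkdir -p pics; python3 - <<'E'
from station import *
import cv2
o=get_obs()
for k in o: print(k,o[k])
for n in("scene","top"):
    c=read_camera(n); cv2.imwrite(f"pics/{n}0.png",c["img"][:,:,::-1])
    print({k:c[k] for k in c if k not in("img","depth")})
E
```

```text
pics
t 0.0
q [ 1.16586904  0.47779094  0.02233689  1.55642913 -0.01147991  1.10928856
 -0.08312329]
joint_vel [-0.00090128 -0.00041684 -0.00027643  0.00101334 -0.00051644  0.00038068
  0.00010059]
joint_torque [ 3.49924949e-05 -5.96446395e+01  1.60808545e+00 -2.81197804e+01
  1.24571190e-02  9.37980367e-03 -1.18643561e-05]
eef_pos [ 0.19724382 -0.64493577  0.23034123]
tool_rot [ 0.10441769 -0.10470815  0.69994784 -0.69871752]
contact_force [-0.44115929 -0.4410796  -0.5659168 ]
torque [0.0013426  0.0485508  0.00732499]
gripper_width 0.9997104393580124
{'fx': 436.8741420170208, 'fy': 436.8741420170208, 'cx': 256.4152674621468, 'cy': 191.82215415924964, 'k1': 0.01822749567466259, 'rvec': array([ 0.76661502,  2.57298274, -1.12920715]), 'tvec': array([ 0.50188521, -0.14760112,  1.72056833])}
{'fx': 475.8555683525307, 'fy': 475.8555683525307, 'cx': 254.01444324810248, 'cy': 192.7414408061734, 'k1': -0.14158396223791053, 'rvec': array([ 2.2012512 , -2.15193471,  0.11093245]), 'tvec': array([-0.01638207,  0.58624103,  1.42683351])}
```

View pics/scene0.png

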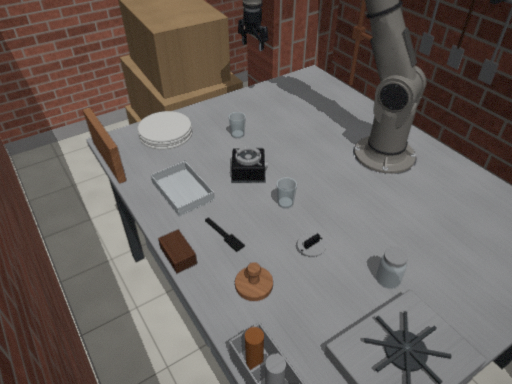

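View pics/top0.png

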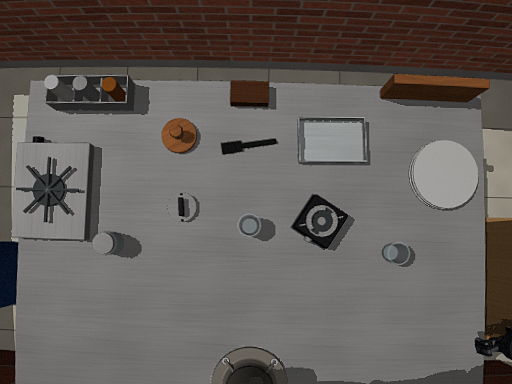

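The top view shows the lid at about (182,207), the grinder at about (322,221) and tumbler_a at about (250,225), between them. Next I'll enlarge the lid and grinder.

```bash
cat > h.py <<'E'
from station import *
import numpy as np, cv2
def K(c): return np.array([[c["fx"],0,c["cx"]],[0,c["fy"],c["cy"]],[0,0,1.]]), np.array([c["k1"],0,0,0.])
def ray(c,px):
    k,d=K(c); n=cv2.undistortPoints(np.array(px,float).reshape(-1,1,2),k,d).reshape(-1,2)
    R=cv2.Rodrigues(c["rvec"])[0]; o=-R.T@c["tvec"]
    return o,(np.c_[n,np.ones(len(n))]@R)
def plane(c,px,z):
    o,d=ray(c,px); return o+d*((z-o[2])/d[:,2])[:,None]
def proj(c,P):
    k,d=K(c); return cv2.projectPoints(np.array(P,float).reshape(-1,1,3),c["rvec"],c["tvec"],k,d)[0].reshape(-1,2)
def crop(c,u0,v0,u1,v1,s,name):
    cv2.imwrite("pics/"+name,cv2.resize(c["img"][v0:v1,u0:u1,::-1],None,fx=s,fy=s,interpolation=cv2.INTER_CUBIC))
E
python3 - <<'E'
from h import *
c=read_camera("top"); crop(c,285,185,360,260,8,"tg.png"); crop(c,160,185,210,235,10,"tl.png")
np.save("/tmp/top.npy",c,allow_pickle=True)
c=read_camera("scene"); crop(c,220,140,280,190,10,"sg.png"); crop(c,285,220,335,260,12,"sl.png")
np.save("/tmp/scene.npy",c,allow_pickle=True)
E
```

```text
(no output)
```

View pics/tg.png

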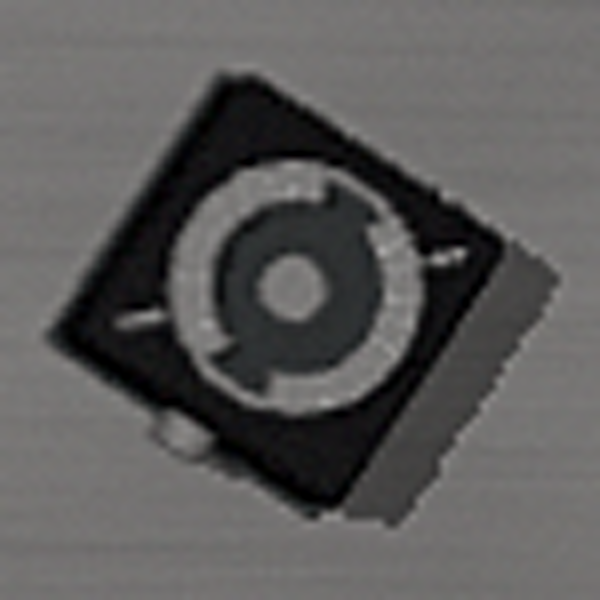

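View pics/tl.png

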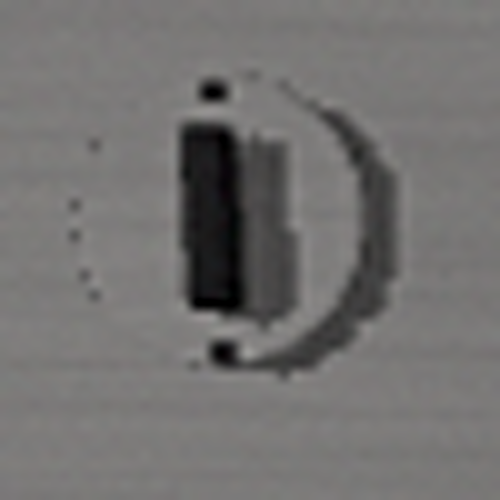

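View pics/sg.png

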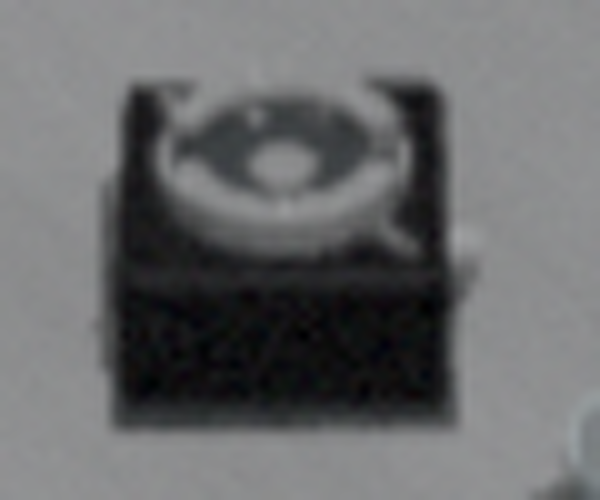

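View pics/sl.png

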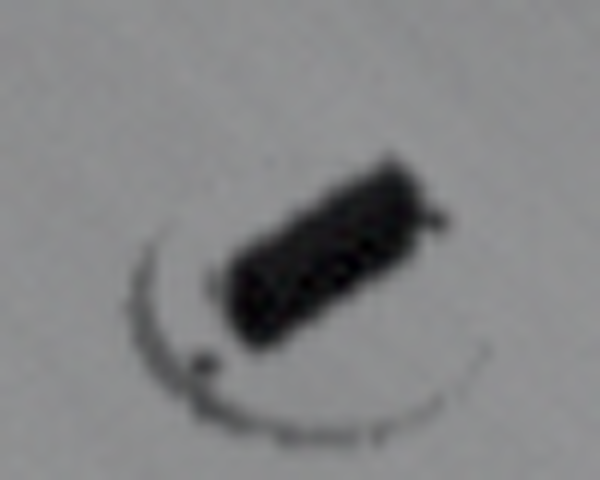

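```bash
python3 - <<'E'
from h import *
c=np.load("/tmp/top.npy",allow_pickle=True).item()
o,_=ray(c,[[0,0]]);print("cam",o)
g=cv2.cvtColor(c["img"],cv2.COLOR_RGB2GRAY)
f=lambda x,y,s=8,u=285,v=185:[u+(x+.5)/s-.5,v+(y+.5)/s-.5]
# body dark mask
S=8; big=cv2.resize(g[185:260,285:360],None,fx=S,fy=S,interpolation=cv2.INTER_CUBIC)
m=(big>75).astype(np.uint8)
n,l,st,ce=cv2.connectedComponentsWithStats(m)
for i in range(n): print(i,st[i],ce[i])
def circ(P):
    A=np.c_[2*P[:,:2],np.ones(len(P))];b=(P[:,:2]**2).sum(1);x=np.linalg.lstsq(A,b,rcond=None)[0];return x[:2],np.sqrt(x[2]+x[:2]@x[:2])
def rib(box):
    x0,y0,x1,y1=box; w=np.clip(big[y0:y1,x0:x1].astype(float)-50,0,None); yy,xx=np.mgrid[y0:y1,x0:x1]
    return (w*xx).sum()/w.sum(),(w*yy).sum()/w.sum()
for i in range(1,n):
    if st[i][4]>8000 and st[i][2]<300:
        mm=(l==i).astype(np.uint8)
        cs,_=cv2.findContours(mm,cv2.RETR_EXTERNAL,cv2.CHAIN_APPROX_NONE)
        h=cv2.convexHull(max(cs,key=cv2.contourArea)).reshape(-1,2)
        P=plane(c,[f(x,y) for x,y in h],.084); print("collar",i,circ(P))
R=np.array([rib((430,238,472,275)),rib((112,303,165,335))]);print(R)
P=plane(c,[f(*r) for r in R],.073);print("ribs",P,P.mean(0),np.linalg.norm(P[0]-P[1]),"rib ang",np.degrees(np.arctan2(*(P[0]-P[1])[1::-1])))
# notches by hand
P=plane(c,[f(351,203),f(241,369)],.084);print("notch",P,P.mean(0),np.linalg.norm(P[0]-P[1]),np.degrees(np.arctan2(*(P[0]-P[1])[1::-1])))
# corners
P=plane(c,[f(228,78),f(500,245),f(338,505),f(58,330)],.07);print("corn",P,P.mean(0))
# lid
big=cv2.resize(g[185:235,160:210],None,fx=10,fy=10,interpolation=cv2.INTER_CUBIC)
n,l,st,ce=cv2.connectedComponentsWithStats((big<50).astype(np.uint8))
F=lambda x,y:f(x,y,10,160,185)
for i in range(1,n):
    if st[i][4]>100: print(st[i],ce[i],plane(c,[F(*ce[i])],.0205), plane(c,[F(*ce[i])],.0495))
    if st[i][4]>2000: print(cv2.minAreaRect(np.argwhere(l==i)[:,::-1].astype(np.float32)))
s=np.load("/tmp/scene.npy",allow_pickle=True).item()
P=plane(s,[f(203,365,12,285,220),f(436,220,12,285,220)],.0205);print("scene nibs",P,P.mean(0),np.degrees(np.arctan2(*(P[0]-P[1])[1::-1])))
P=plane(s,[f(398,238,10,220,140)],.073);print("scene rib",P)
E
```

```text
cam [0.44948961 0.00641854 1.47570955]
0 [    47     74    511    453 104248] [302.6536912  309.89739851]
1 [     0      0    600    600 226948] [298.17213635 296.00675926]
2 [  169   160   257   255 23407] [294.5641902  287.19336096]
3 [428 248  38  18 423] [447.06855792 256.54137116]
4 [508 248   4  10  26] [509.53846154 252.34615385]
5 [ 258  254   70   68 3535] [292.56746818 287.94314003]
6 [482 266  25  35 238] [494.33193277 283.4789916 ]
7 [475 301   7  13  59] [478.08474576 307.20338983]
8 [118 309  49  19 541] [141.75046211 318.22365989]
9 [467 314   8   9  56] [470.375      317.76785714]
10 [460 327   5  11  47] [462.08510638 331.95744681]
11 [451 344   6   9  43] [453.69767442 347.95348837]
12 [443 354   7  12  69] [445.79710145 359.52173913]
13 [427 367  14  19 105] [433.74285714 377.55238095]
14 [411 393  15  17 104] [418.15384615 401.25      ]
15 [404 417   5   7  25] [406.12 420.24]
16 [395 426   7   9  53] [398.16981132 430.13207547]
17 [380 452   4   6  21] [381.57142857 454.38095238]
18 [373 467   2   4   7] [373.57142857 468.71428571]
19 [364 475   5   6  25] [366.0
[... 685 characters left out ...]
372087 -0.19948842  0.07      ]
[202  84  23  16 305] [213.13770492  91.60327869] [[0.5789546  0.22185652 0.0205    ]] [[0.57637457 0.21756319 0.0495    ]]
[  182   126    65   188 10206] [214.26788164 219.34773663] [[0.53960013 0.22008824 0.0205    ]] [[0.53780437 0.21583014 0.0495    ]]
((214.10472106933594, 219.40847778320312), (188.47412109375, 60.29086685180664), 87.51044464111328)
[212 343  24  23 415] [223.66506024 353.7686747 ] [[0.49843772 0.21575951 0.0205    ]] [[0.49746226 0.21158768 0.0495    ]]
scene nibs [[0.5796529  0.22153075 0.0205    ]
 [0.49872894 0.21594046 0.0205    ]] [0.53919092 0.2187356  0.0205    ] 3.951756490336499
scene rib [[ 0.4913445  -0.14624473  0.073     ]]
```

```bash
cat >> h.py <<'E'
from scipy.spatial.transform import Rotation as Ro
def T():
    o=get_obs(); w,x,y,z=o["tool_rot"]; return o,Ro.from_quat([x,y,z,w]).as_matrix()
def plan(target,yaw,R=None,p=None):
    "target TCP, jaw axis (tool z) yaw deg -> tool shift mm, turn rad options"
    o,M=T(); 
    d=M.T@(np.array(target)-o["eef_pos"])*1000
    zy=np.degrees(np.arctan2(M[1,2],M[0,2]))
    t=(yaw-zy+90)%180-90   # world ccw
    s=np.sign(M[2,1]) # tool y vs world up
    print("shift",d.round(1),"jaw yaw",zy.round(2),"turn about tool y",np.radians(t*s).round(3),"or",np.radians((t-180*np.sign(t))*s).round(3),"q",o["q"].round(3),"t",o["t"])
E
python3 - <<'E'
from h import *
o,M=T();print(M.round(4)); 
plan([.40,-.50,.23],94.1); plan([.539,.2188,.13],94.1)
E
```

```text
[[-9.563e-01 -4.000e-04  2.925e-01]
 [-2.925e-01  1.000e-03 -9.563e-01]
 [ 1.000e-04 -1.000e+00 -1.100e-03]]
shift [-236.3    0.8  -79.5] jaw yaw -73.0 turn about tool y 0.225 or -2.916 q [ 1.166  0.478  0.022  1.556 -0.011  1.109 -0.083] t 0.2
shift [-579.5  101.4 -726.1] jaw yaw -73.0 turn about tool y 0.225 or -2.916 q [ 1.166  0.478  0.022  1.556 -0.011  1.109 -0.083] t 0.2
```

```bash
python3 -m jog '[[[-135,0,-60],-0.1],[[-270,0,-121],-0.2],[[-270,0,-121],-0.35],[[-270,0,-121],-0.47],[[-270,0,-121],-0.6],[[-270,0,-121],-0.7],[[-270,0,-121],-0.85],[[-270,0,-121],-1.0],[[-270,0,-121],-1.1],[[-300,0,-180],-1.25],[[-579,0,-726],-2.9],[[-579,0,-726],-2.9],[[-579,0,-726],-2.9],[[-579,0,-726],-2.9],[[-579,0,-726],-2.9],[[-579,0,-726],-2.9],[[-579,0,-726],-2.9],[[-579,0,-726],-2.9],[[-579,0,-726],-2.9],[[-579,0,-726],-2.9]]' 45 40; python3 -c "
from h import *
plan([.539,.2188,.13],94.1); print(T()[1].round(3),get_obs()['eef_pos'])"
```

```text
t: 1.87
eef_pos: [0.5001, 0.0022, 0.2315]
tool_rot: [-0.694, 0.694, -0.136, 0.137]
contact_force: [1.0, -0.5, -0.3]
gripper_width: 0.524
shift [-46.2 101.4 215.2] jaw yaw 67.7 turn about tool y -0.461 or 2.681 q [ 0.524  0.272 -0.761  1.926  0.219  1.027  0.848] t 1.8667
[[ 0.925  0.001  0.379]
 [-0.379 -0.001  0.925]
 [ 0.001 -1.    -0.   ]] [0.50007368 0.00222397 0.2315223 ]
```

```bash
python3 -m jog '[[[-46,0,215],-0.46],[[-46,0,215],-0.46],[[-46,0,215],-0.46],[[-46,0,215],-0.46],[[-46,0,215],-0.46],[[-46,50,215],-0.46],[[-46,101,215],-0.46],[[-46,101,215],-0.46],[[-46,101,215],-0.46],[[-46,101,215],-0.46]]'; python3 -c "
from h import *
plan([.539,.2188,.0225],94.1); print(get_obs()['eef_pos'])
c=read_camera('top');crop(c,150,175,220,240,8,'t1.png')
c=read_camera('scene');crop(c,270,190,350,260,8,'s1.png')"
```

```text
t: 2.7
eef_pos: [0.5399, 0.2164, 0.1297]
tool_rot: [-0.707, 0.707, 0.022, -0.024]
contact_force: [0.2, 0.5, -0.6]
gripper_width: 0.531
shift [ -0.6 107.2   2.5] jaw yaw 93.75 turn about tool y -0.006 or 3.135 q [ 0.107  0.568 -0.795  1.832  0.49   0.951  0.732] t 2.7
[0.53993914 0.21643453 0.12973517]
```

View pics/s1.png

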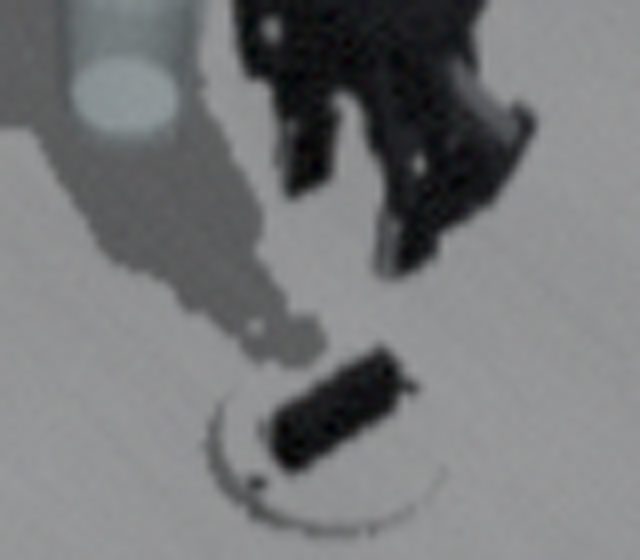

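View pics/t1.png

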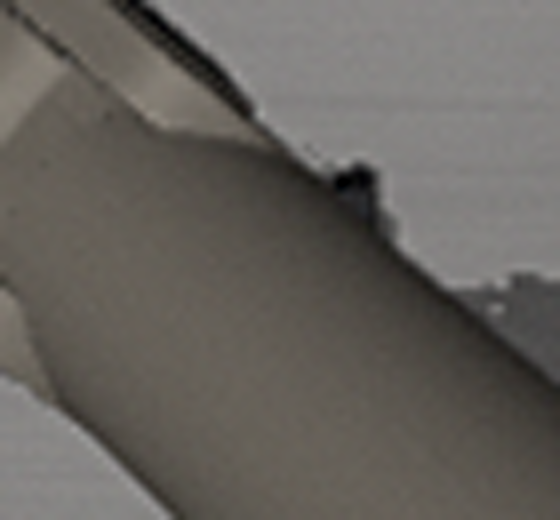

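The scene view shows the open jaws at (300,180) and (405,260), straddling the bar at (335,410). I'll go down and grip.

```bash
python3 -m jog '[[[-1,40,2],-0.006],[[-1,75,2],-0.006],[[-1,100,2],-0.006],[[-1,105,2],-0.006],[[-1,105,2],-0.006]]' 40; python3 -c "
from h import *
plan([.539,.2188,.0245],94.1)"
```

```text
t: 3.22
eef_pos: [0.5396, 0.2183, 0.0257]
tool_rot: [-0.707, 0.707, 0.025, -0.025]
contact_force: [0.8, 0.1, 1.2]
gripper_width: 0.469
shift [-0.6  1.2  0.5] jaw yaw 94.04 turn about tool y -0.001 or 3.141 q [ 0.028  0.702 -0.697  1.888  0.628  0.783  0.626] t 3.2167
```

```bash
python3 -m jog '[[[0,0,0],0],[[0,0,0],0],[[0,0,0],0],[[0,0,0],0],[[0,0,0],0],[[0,0,0],0],[[0,0,0],0],[[0,0,0],0]]' 0 60;  python3 -m jog '[[[0,-10,0],0],[[0,-30,0],0],[[0,-60,0],0],[[0,-95,0],0],[[0,-115,0],0],[[0,-120,0],0],[[0,-120,0],0],[[0,-120,0],0]]'; python3 -c "
from h import *
plan([.539,.2188,.0245],94.1)
c=read_camera('scene');crop(c,270,160,350,230,8,'s2.png')"
```

```text
t: 3.88
eef_pos: [0.5412, 0.2196, 0.028]
tool_rot: [0.707, -0.706, -0.027, 0.023]
contact_force: [0.9, -0.5, 8.4]
gripper_width: 0.147
t: 4.55
eef_pos: [0.5389, 0.2178, 0.1448]
tool_rot: [-0.706, 0.707, 0.025, -0.025]
contact_force: [-0.0, -0.6, -3.5]
gripper_width: 0.148
shift [  0.3 120.3   1.1] jaw yaw 94.06 turn about tool y -0.001 or 3.141 q [ 0.116  0.55  -0.81   1.823  0.475  0.975  0.746] t 4.55
```

View pics/s2.png

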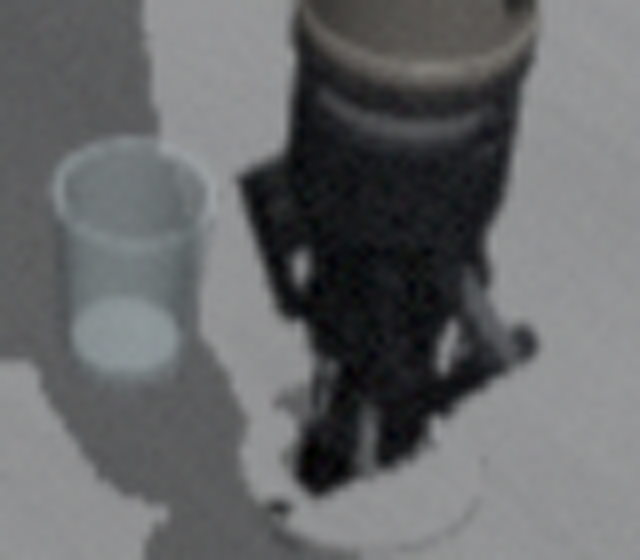

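```bash
python3 -c "
from h import *
plan([.5045,-.203,.145],57.5)"
```

```text
shift [-6.370e+01 -4.000e-01 -4.171e+02] jaw yaw 94.06 turn about tool y 0.638 or -2.503 q [ 0.116  0.551 -0.809  1.824  0.475  0.975  0.746] t 4.6
```

```bash
python3 -m jog '[[[-2,-1,-10],0.02],[[-5,-2,-30],0.05],[[-9,-2,-60],0.1],[[-14,-2,-92],0.15],[[-19,-2,-124],0.2],[[-24,-2,-156],0.25],[[-29,-2,-188],0.3],[[-34,-2,-220],0.35],[[-38,-2,-252],0.4],[[-43,-2,-284],0.45],[[-48,-2,-316],0.5],[[-53,-2,-348],0.54],[[-58,-2,-378],0.58],[[-61,-2,-400],0.62],[[-64,-2,-412],0.638],[[-64,-1,-417],0.638],[[-64,-1,-417],0.638],[[-64,-1,-417],0.638],[[-64,-1,-417],0.638],[[-64,-1,-417],0.638]]'; python3 -c "
from h import *
plan([.5045,-.203,.145],57.5);print(T()[1].round(4))
c=read_camera('scene');crop(c,210,110,290,180,8,'s3.png')
np.save('/tmp/s3.npy',c,allow_pickle=True)
c=read_camera('top');crop(c,280,180,360,250,8,'t3.png')
np.save('/tmp/t3.npy',c,allow_pickle=True)"
```

```text
t: 6.27
eef_pos: [0.5055, -0.2, 0.1464]
tool_rot: [0.679, -0.679, 0.197, -0.197]
contact_force: [-0.4, 0.7, -2.0]
gripper_width: 0.147
shift [ 0.7  1.4 -3. ] jaw yaw 57.7 turn about tool y 0.004 or -3.138 q [ 0.759  0.433 -0.622  1.918  0.32   0.889  0.984] t 6.2667
[[ 8.453e-01  2.000e-04  5.343e-01]
 [-5.343e-01  6.000e-04  8.453e-01]
 [-2.000e-04 -1.000e+00  6.000e-04]]
```

View pics/s3.png

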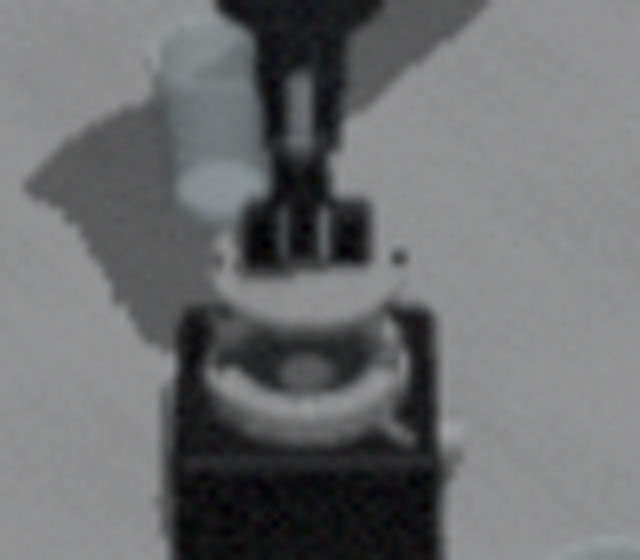

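View pics/t3.png

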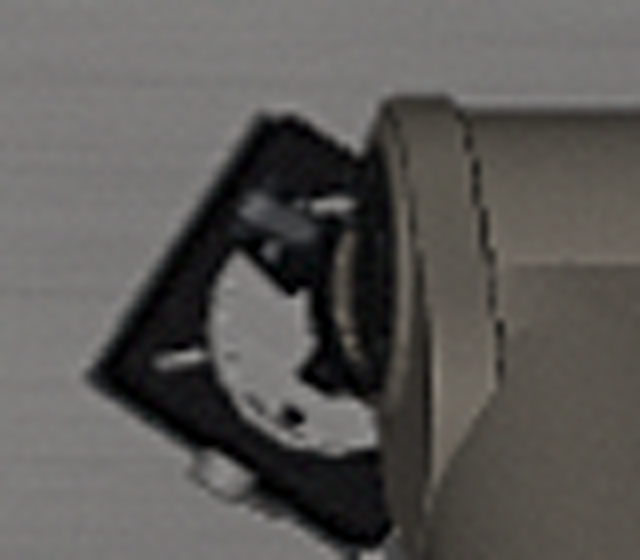

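```bash
cat > m3.py <<'E'
from h import *
s=np.load('/tmp/s3.npy',allow_pickle=True).item();t=np.load('/tmp/t3.npy',allow_pickle=True).item()
f=lambda x,y,u,v:[u+(x+.5)/8-.5,v+(y+.5)/8-.5]
a=f(400,257,210,110); b=f(293,416,280,180)
o1,d1=ray(s,[a]);o2,d2=ray(t,[b]);d1=d1[0];d2=d2[0]
x=np.linalg.lstsq(np.c_[d1,-d2],o2-o1,rcond=None)[0];print("tri",o1+x[0]*d1,o2+x[1]*d2)
for z in(.136,.139,.142): print(z,"scene nib",plane(s,[a],z),"left",plane(s,[f(220,260,210,110)],z),"top",plane(t,[b],z))
# ref scene-cam bias on grinder rib: same rib seen: scene vs top
print("top collar/rib in this top pic", plane(t,[f(182,357,280,180)],.073))
u=np.array([-.8453,.5343]); 
for z in(.139,): print("centre from scene",plane(s,[a],z)[0,:2]-.0404*u,"top",plane(t,[b],z)[0,:2]-.0404*u)
E
python3 m3.py
```

```text
tri [ 0.46927686 -0.17873878  0.13965421] [ 0.47030264 -0.17953169  0.13978056]
0.136 scene nib [[ 0.46649924 -0.18291441  0.136     ]] left [[ 0.53459206 -0.22482524  0.136     ]] top [[ 0.47036154 -0.18005791  0.136     ]]
0.139 scene nib [[ 0.46877958 -0.17948634  0.139     ]] left [[ 0.5366506  -0.22126065  0.139     ]] top [[ 0.4703148  -0.17964034  0.139     ]]
0.142 scene nib [[ 0.47105992 -0.17605827  0.142     ]] left [[ 0.53870913 -0.21769605  0.142     ]] top [[ 0.47026806 -0.17922276  0.142     ]]
top collar/rib in this top pic [[ 0.49226563 -0.14738401  0.073     ]]
centre from scene [ 0.5029297  -0.20107206] top [ 0.50446492 -0.20122606]
```

```bash
python3 -m jog '[[[1,10,-1.5],0],[[1.5,20,-2.5],0],[[1.5,26,-2.5],0],[[1.5,26,-2.5],0],[[1.5,26,-2.5],0],[[1.5,26,-2.5],0]]'; python3 -c "
from h import *
plan([.5043,-.203,.145],57.5)
c=read_camera('scene');crop(c,210,110,290,180,8,'s4.png')
np.save('/tmp/s4.npy',c,allow_pickle=True)
c=read_camera('top');crop(c,280,180,360,250,8,'t4.png')
np.save('/tmp/t4.npy',c,allow_pickle=True)
print(get_obs()['eef_pos'],get_obs()['contact_force'])"
```

```text
t: 6.87
eef_pos: [0.5052, -0.2047, 0.1202]
tool_rot: [0.679, -0.679, 0.198, -0.198]
contact_force: [-0.1, 0.2, -3.0]
gripper_width: 0.147
shift [ -1.7 -24.8   1. ] jaw yaw 57.53 turn about tool y 0.001 or -3.141 q [ 0.748  0.47  -0.602  1.935  0.351  0.842  0.963] t 6.8667
[ 0.50539161 -0.20483185  0.12062004] [-0.0822525  -0.1168968  -3.24191745]
```

View pics/s4.png

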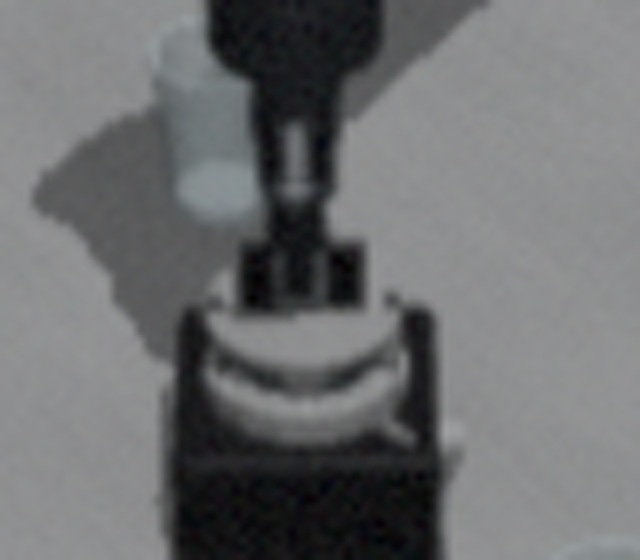

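View pics/t4.png

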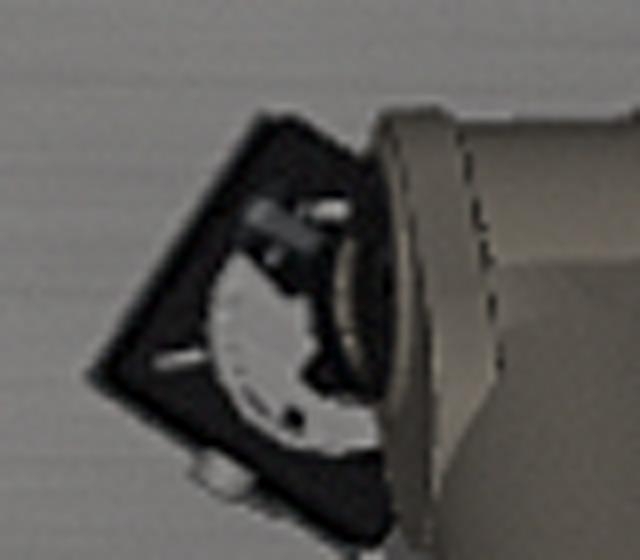

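```bash
python3 - <<'E'
from h import *
s=np.load('/tmp/s4.npy',allow_pickle=True).item();t=np.load('/tmp/t4.npy',allow_pickle=True).item()
f=lambda x,y,u,v:[u+(x+.5)/8-.5,v+(y+.5)/8-.5]
o,M=T();u=-M[:2,0]; z=.1135
a=plane(t,[f(293.5,417.5,280,180)],z)[0];print("top",a,a[:2]-.0404*u)
a=plane(s,[f(392,298,210,110)],z)[0];print("scene",a,a[:2]-.0404*u)
print("left",plane(s,[f(218,298,210,110)],z)[0])
# visible left disc edge, top view: circle fit
g=cv2.cvtColor(t["img"],cv2.COLOR_RGB2GRAY)[180:250,280:360]
big=cv2.resize(g,None,fx=8,fy=8,interpolation=cv2.INTER_CUBIC)
m=(big>75).astype(np.uint8);n,l,st,ce=cv2.connectedComponentsWithStats(m)
i=l[330,250];print(st[i])
ys,xs=np.nonzero(l==i)
pts=[]
for y in range(270,420,3):
    r=xs[ys==y]
    if len(r):pts.append((r.min(),y))
for x in range(270,370,3):
    r=ys[xs==x]
    if len(r):pts.append((x,r.max()))
P=plane(t,[f(x,y,280,180) for x,y in pts],z-.002)[:,:2]
from scipy.optimize import least_squares
r=least_squares(lambda c:np.hypot(*(P-c).T)-.0445,[.504,-.203],loss='soft_l1',f_scale=.0005);print("disc",r.x,np.abs(r.fun).mean())
for _ in range(3): print(get_obs()['eef_pos'])
E
```

```text
top [ 0.47017886 -0.1833769   0.1135    ] [ 0.50426223 -0.20506753]
scene [ 0.46950835 -0.18470841  0.1135    ] [ 0.50359172 -0.20639904]
left [ 0.53483684 -0.22749141  0.1135    ]
[  157   254   224   202 17373]
disc [ 0.50254917 -0.19728474] 0.001538479969836114
[ 0.50539161 -0.20483185  0.12062004]
[ 0.50539161 -0.20483185  0.12062004]
[ 0.50539161 -0.20483185  0.12062004]
```

```bash
python3 -m jog '[[[-1,1,1.2],0],[[-1,3,1.5],0],[[-1,5,1.5],0],[[-1,7,1.5],0],[[-1,8,1.5],0],[[-1,9,1.5],0],[[-1,10,1.5],0],[[-1,11,1.5],0],[[-1,11,1.5],0],[[-1,11,1.5],0]]'; python3 -c "
from h import *
plan([.5043,-.203,.1],57.5)
c=read_camera('scene');crop(c,210,110,290,180,8,'s5.png')
print(get_obs()['eef_pos'],get_obs()['contact_force'])"
```

```text
t: 7.8
eef_pos: [0.505, -0.2031, 0.1093]
tool_rot: [-0.679, 0.679, -0.198, 0.198]
contact_force: [0.3, -1.4, -1.7]
gripper_width: 0.153
shift [-0.6  9.3 -0.3] jaw yaw 57.53 turn about tool y 0.0 or -3.141 q [ 0.738  0.484 -0.594  1.944  0.364  0.82   0.949] t 7.8
[ 0.50507885 -0.20307154  0.10934255] [ 0.70464333 -0.04591239 -1.72051153]
```

View pics/s5.png

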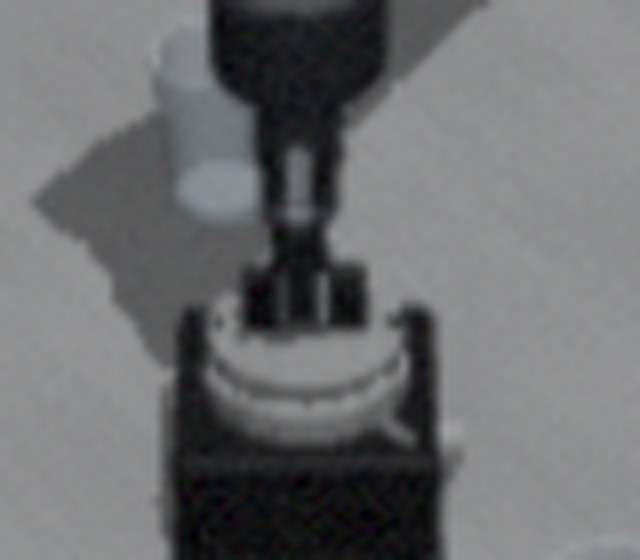

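The nibs are level at (395,322) and (217,322). The lid's underside is about 2 mm below the flange top with almost no force, so the lugs look to be in the notches.

```bash
python3 -m jog '[[[0,1.5,0],0],[[0,3,0],0],[[0,4.5,0],0],[[0,6,0],0],[[0,7,0],0],[[0,8,0],0],[[0,9,0],0],[[0,9,0],0],[[0,9,0],0]]'; python3 -c "
from h import *
plan([.5043,-.203,.1],57.5)
c=read_camera('scene');crop(c,210,110,290,180,8,'s6.png')
print(get_obs()['eef_pos'],get_obs()['contact_force'],get_obs()['torque'])"
```

```text
t: 8.6
eef_pos: [0.505, -0.2031, 0.1002]
tool_rot: [-0.679, 0.679, -0.198, 0.198]
contact_force: [-0.5, 0.3, -2.9]
gripper_width: 0.147
shift [-0.6  0.2 -0.3] jaw yaw 57.53 turn about tool y 0.0 or -3.141 q [ 0.732  0.496 -0.588  1.95   0.375  0.804  0.939] t 8.6
[ 0.50504735 -0.20308695  0.10033962] [ 0.76432643 -0.21286635 -2.9982171 ] [ 0.06454264 -0.01745431 -0.02267464]
```

View pics/s6.png

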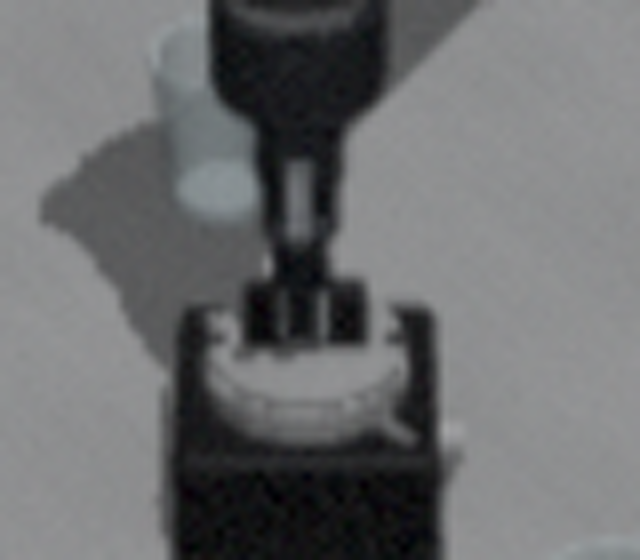

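```bash
python3 -m jog '[[[0,0.7,0],0],[[0,1.4,0],0],[[0,1.4,0],0],[[0,1.4,0],0]]';python3 -m jog '[[[0,0.5,0],0],[[0,1,0],0],[[0,1,0],0],[[0,1,0],0]]'; python3 -m jog '[[[0,0.4,0],0],[[0,0.8,0],0],[[0,0.8,0],0],[[0,0.8,0],0]]'
```

```text
t: 8.98
eef_pos: [0.505, -0.203, 0.0989]
tool_rot: [0.679, -0.679, 0.198, -0.198]
contact_force: [-0.2, -0.2, -2.8]
gripper_width: 0.15
t: 9.32
eef_pos: [0.5051, -0.203, 0.0981]
tool_rot: [-0.679, 0.679, -0.198, 0.198]
contact_force: [-0.4, -0.0, 0.8]
gripper_width: 0.151
t: 9.65
eef_pos: [0.505, -0.203, 0.098]
tool_rot: [-0.679, 0.679, -0.198, 0.198]
contact_force: [-4.0, 1.0, 8.7]
gripper_width: 0.151
```

Contact came at TCP z 0.098, which puts the lid's underside at about 70 mm, so it is home. I'll ease off the push and turn clockwise in stages.

```bash
python3 -m jog '[[[0,-0.5,0],0],[[0,-0.5,0],0],[[0,-0.5,0],0]]'; python3 -m jog '[[[0,0,0],0.03],[[0,0,-0.1],0.08],[[0,0,-0.2],0.13],[[0,0,-0.3],0.18],[[0,0,-0.4],0.23],[[0,0,-0.5],0.28],[[0,0,-0.5],0.33],[[0,0,-0.6],0.37],[[0,0,-0.6],0.4],[[0,0,-0.6],0.4],[[0,0,-0.6],0.4]]'; python3 -c "
from h import *
plan([.5046,-.2044,.0985],12.5)
c=read_camera('scene');crop(c,210,110,290,180,8,'s7.png')
print(get_obs()['eef_pos'],get_obs()['contact_force'],get_obs()['torque'])"
```

```text
t: 9.9
eef_pos: [0.505, -0.203, 0.098]
tool_rot: [-0.679, 0.679, -0.198, 0.198]
contact_force: [-1.8, 0.5, 6.5]
gripper_width: 0.147
t: 10.82
eef_pos: [0.5057, -0.2039, 0.098]
tool_rot: [0.626, -0.626, 0.328, -0.329]
contact_force: [0.3, -1.0, 1.4]
gripper_width: 0.148
shift [-0.2 -0.5 -1.1] jaw yaw 34.66 turn about tool y 0.387 or -2.755 q [ 0.659  0.48  -0.491  1.956  0.316  0.779  0.592] t 10.8167
[ 0.50565147 -0.20391956  0.09801243] [ 2.12611254 -0.73099016  3.06751602] [-0.41881592 -0.37396275  0.01761733]
```

View pics/s7.png

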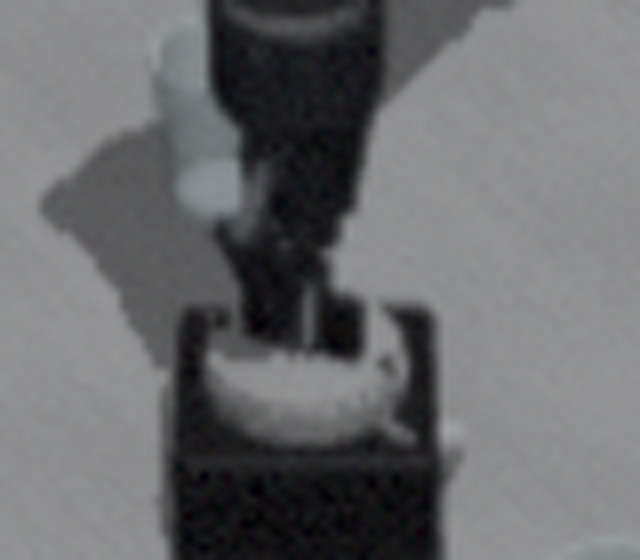

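The right nib has moved to (385,362), toward the rib at (400,430), and forces are low. I'll turn the rest.

```bash
python3 -m jog '[[[0,0,0],0.04],[[0,0,-0.2],0.09],[[0,0,-0.3],0.14],[[0,0,-0.4],0.19],[[0,0,-0.5],0.24],[[0,0,-0.6],0.29],[[0,0,-0.7],0.33],[[0,0,-0.7],0.36],[[0,0,-0.7],0.375],[[0,0,-0.7],0.375],[[0,0,-0.7],0.375],[[0,0,-0.7],0.375]]'; python3 -c "
from h import *
plan([.5046,-.2044,.0985],12.5)
c=read_camera('scene');crop(c,210,110,290,180,8,'s8.png')
np.save('/tmp/s8.npy',c,allow_pickle=True)
c=read_camera('top');crop(c,280,180,360,250,8,'t8.png')
np.save('/tmp/t8.npy',c,allow_pickle=True)
print(get_obs()['eef_pos'],get_obs()['contact_force'],get_obs()['torque'])"
```

```text
t: 11.87
eef_pos: [0.5048, -0.2041, 0.098]
tool_rot: [0.554, -0.554, 0.439, -0.44]
contact_force: [1.8, -1.4, 4.3]
gripper_width: 0.153
shift [ 0.2 -0.5 -0.3] jaw yaw 13.17 turn about tool y 0.012 or -3.13 q [ 0.592  0.464 -0.404  1.962  0.257  0.763  0.269] t 11.8667
[ 0.50475441 -0.20409611  0.09797425] [ 2.34543598 -1.9436213   5.26906368] [-0.46237317 -0.49685242  0.02725981]
```

View pics/s8.png

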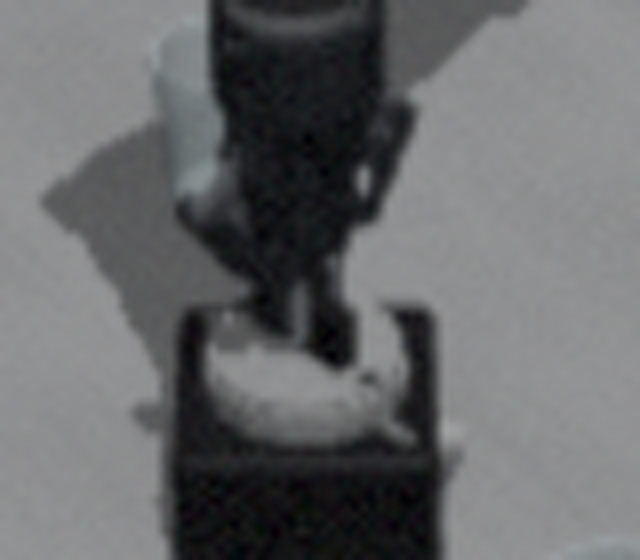

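View pics/t8.png

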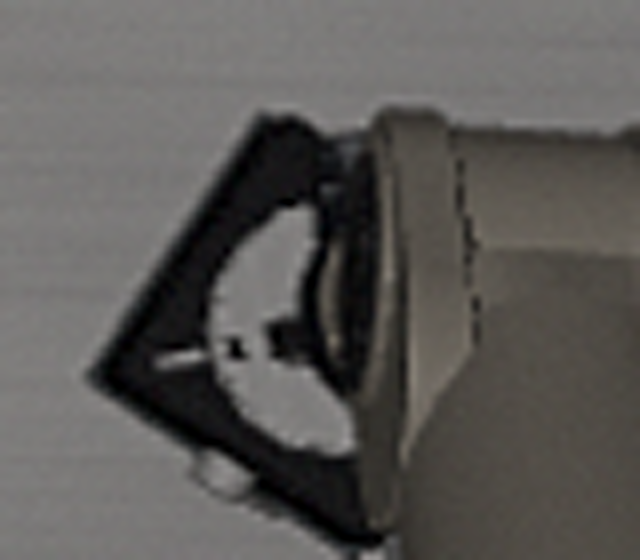

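In the top view the nib at (237,348) lies in line with the rib at (182,357), and the bar end is at (290,340). Next I'll work out the remaining angle.

```bash
python3 - <<'E'
from h import *
t=np.load('/tmp/t8.npy',allow_pickle=True).item();s=np.load('/tmp/s8.npy',allow_pickle=True).item()
f=lambda x,y,u,v:[u+(x+.5)/8-.5,v+(y+.5)/8-.5]
n=plane(t,[f(237,348,280,180)],.0905)[0];print("nib",n)
for c in([.5043,-.2031],[.5046,-.204],[.504,-.2026]): print(np.degrees(np.arctan2(n[1]-c[1],n[0]-c[0]))-180, np.hypot(n[0]-c[0],n[1]-c[1]))
n=plane(s,[f(370,381,210,110)],.0905)[0];print("scene nib",n,"rib",plane(s,[f(400,430,210,110)],.073))
for c in([.5043,-.2031],[.5046,-.204]): print(np.degrees(np.arctan2(n[1]-c[1],n[0]-c[0]))-180)
E
```

```text
nib [ 0.49542277 -0.16554706  0.0905    ]
-76.69987088822612 0.03858793015075111
-76.57681379953995 0.03953289742809016
-76.96641068456887 0.03803273692845235
scene nib [ 0.49464148 -0.16431272  0.0905    ] rib [[ 0.49059066 -0.14600594  0.073     ]]
-76.01701602820393
-75.91390013294634
```

```bash
python3 -m jog '[[[0,0,-0.2],0.006],[[0,0,-0.2],0.012],[[0,0,-0.2],0.012],[[0,0,-0.2],0.012],[[0,0,-0.2],0.012],[[0,0,-0.2],0.012],[[0,0,-0.2],0.012],[[0,0,-0.2],0.012]]'; python3 -c "
from h import *
plan([.5046,-.2044,.098],12.5)
c=read_camera('scene');cv2.imwrite('pics/s9.png',c['img'][:,:,::-1])
c=read_camera('top');crop(c,280,180,360,250,8,'t9.png')
print(get_obs()['contact_force'],get_obs()['torque'])"
```

```text
t: 12.63
eef_pos: [0.5046, -0.2041, 0.098]
tool_rot: [0.551, -0.551, 0.442, -0.443]
contact_force: [2.9, -2.2, 4.5]
gripper_width: 0.15
shift [ 0.3 -0.  -0. ] jaw yaw 12.43 turn about tool y -0.001 or 3.14 q [ 0.589  0.464 -0.401  1.962  0.255  0.763  0.258] t 12.6333
[ 3.17663855 -0.85421499  5.89663711] [-0.44293962 -0.57675804 -0.03116056]
```

View pics/t9.png

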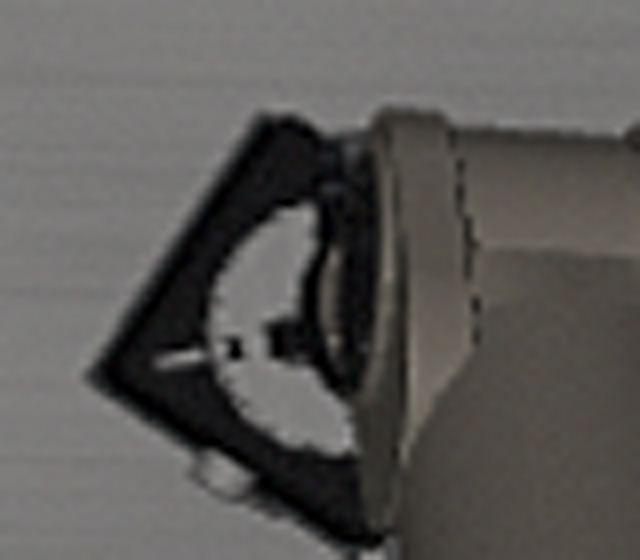

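View pics/s9.png

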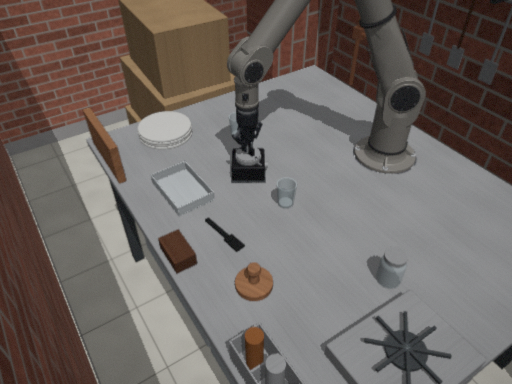

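The nib at (235,349) and the bar end at (285,340) line up with the rib at (182,357). The other things are at the same pixels as at the start, for example tumbler_a at (286,193) and the jar at (392,268) in the scene view. Handing in.

```bash
python3 -c "
from station import *
print(hand_in())"
```

```text
the job is handed in; nothing more can be done
None
```

The lid is on the grinder, fully home and turned clockwise to the halfway mark, and the gripper is still holding it. I handed the job in at about 12.7 s of the 48 s allowed.

- **Seating:** the lugs went through the notches without resistance. The lid touched down with its underside about 70 mm above the shelf and stayed at that height through the turn.
- **Angle:** I turned it in two stages plus a small correction, and it ended 45.1° from where it went in. The bar reads −77.6° against −77.5° measured for the ribs. The top view shows the nib and bar end in line with the rib. Before the final 0.7° correction, the scene camera read about 1° less turn than the gripper and top camera; I did not measure that view again after it.
- **Catches:** I could not read the catch positions directly. The turn stopped about 10° short of where the lugs first touch them, and the twisting moment stayed near zero.
- **Forces:** the largest wrist force I read was about 10 N. A push of roughly 5 to 9 N downward remains on the lid.
- **Other things:** in the last picture, everything else on the shelf that was in view looked unmoved; the tumbler on the robot's right is partly hidden behind the arm there.

One check failed: a circle fit to the disc's edge in the top view was thrown off by the collar. I discarded it and used the nibs and the gripper position instead.

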